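Bolt the lid of the sample box

ROBOT

A 6-joint arm with a two-finger parallel gripper is mounted at the origin on the work surface. World frame = base frame: x ahead of the robot, y to its left, z up, the work surface at z = 0. Lengths are in m, angles in rad, forces in N, time in s.
With the tool pointing down it reaches from about 0.25 to 0.725 m from the base axis. Payload 4 kg.
Tool frame: the origin (TCP) lies midway between the tips of the shut fingers; the grasp point (between the pads) lies 19 mm behind it; z points along the fingers, y is the direction in which the jaws open and shut (so a half turn about z gives the same grasp; the last joint's range is limited). The gripper opens to 85 mm and grips with 20 to 120 N. Pads are 22 mm wide; open, the fingers measure 114 mm over their backs; the gripper's body (76 mm by 85 mm) begins 54 mm behind the grasp point. The pads swing forward as they close: fully open they stand 13 mm farther back than shut.
Start: joints at [1.343, 0.241, 0.005, 1.335, 0, 1.571], TCP at [0.113, 0.487, 0.231] pointing down, gripper open.
Joint ranges: [-2.72, 2.72], [-1.05, 1.87], [-1.09, 1.28], [-1.99, 2.15], [-1.42, 1.44], [-3.14, 3.14]. Speed limits (rad/s): [2.79, 2.79, 3.14, 3.14, 3.14, 3.14].

INTERFACE

Orientations are given as a unit quaternion [x, y, z, w].
In Python, from workcell import bot, eyes, job gives the robot as it stands.
- The arm moves only by the shell command python3 -m crank 'ROWS'. ROWS is a JSON object of lists of equal length, an entry for each row: "dr": the turn, a rotation vector about the tool's x, y, z in rad, a list of three; "travel": the shift along the tool's x, y, z in m, a list of three; "hand": the finger opening in m, from 0 to 0.0854. In form: {"dr": [[wx, wy, wz], ...], "travel": [[x, y, z], ...], "hand": [hand, ...]}. A call has 1 to 10 rows; each row is the pose to reach, as a shift and turn from the pose commanded when the call began, along the tool's axes at that moment; what a row does not reach only later rows make up. A row lasts 1/8 s, in which the tool goes at most 62.5 mm and 10.7 degrees, less where a joint would pass 70% of its speed; a pose out of reach is approached as far as the arm can. A call with a gripper value outside its range is refused whole. The fingers move at their own pace and stop on an object; the grip force is fixed at half the most. Time passes only in rows, so rows that repeat a pose let the fingers close. It gives the time, the measured TCP pose, the force and the opening at its end, in the units of the state.
- bot.get_obs(): the state, without advancing time (a new reading comes with each control period).
- eyes.camera(name): name is "side" or "top" or "wrist"; returns a dict with "color" (384x512x3 uint8, red, green, blue), "K" (3x3 intrinsics, pixels), "R" (3x3) and "t" (3): a world point X has camera coordinates R X + t; the wrist camera has in their place "T_tool_cam" (4x4, takes a point from camera to tool coordinates, whose origin is the TCP and whose axes are the flange's). Camera axes: x right, y down, z forward; pixel columns grow to the right and rows downward; lengths in m; the calibration is good to about 2 mm. A picture is of the moment at which its call begins: read the wrist's pose just before it. There is no depth.
- job.job_done(): hands the job in, once; it reports no verdict.
The state is a dict: "clock": time; "joint_pos": joint angles; "joint_vel": joint speeds; "tau": joint torques, N m; "eef_pos": TCP position; "tool_rot": TCP orientation; "ft_force": force on the tool from outside, world axes, zero at the start; "ft_torque": the same for the moment, N m; "grip_width": finger opening in m.
Only numpy, scipy, OpenCV 4.12 (cv2) and the standard library are available. Lean on these libraries where they do the work, as an engineer would, in place of code of your own. Each camera call takes 0.05 s, during which the arm holds its last target.

TASK

The blue lid of the white steel sample box is shut but not yet bolted. With the fingertips, push the black ball handle of the slide bolt along its slot until the bolt is fully home through the keeper on the lid, then push the handle over and down to the bottom of the side notch at the end of the slot, so that the bolt cannot slide back. Do not pinch or force the handle, do not lift the lid, leave the jar, bottle, tube rack and dish where they stand, and finish clear of everything.

Things in the scene. Friction and masses are not known exactly. Their poses are not given: they have to be found in the camera images.
- box: White steel sample box, 240 (its x) by 340 (its y) by 110 mm high, fixed on the bench. Origin: centre of its underside; z up; at yaw 0 its x points away from the robot and y to the robot's left (it is turned up to 0.4 rad either way). Top: the half at y < 0 is fixed and carries the slide bolt, the half at y > 0 is the blue lid.
- barrel (a point): On the bolt's axis, mid-length of its barrel: a bright tube along the box's y at the box's x = -30 mm, 28 mm in diameter, y = -142 to -30 mm, axis 17 mm above the box's top (z = 127 mm). Its L-shaped slot runs straight along the top, 11 mm wide, then at its +y end as a notch, 13 mm wide, 75 degrees down round the +x side.
- knob (a point): Centre of the black ball (20 mm in diameter) of the bolt's handle, an 8 mm pin that stands out of the slot. The ball's centre is 45 mm from the barrel's axis: 62 mm above the box's top while the handle is upright. Only the slot guides it: along the box's y with the handle upright, and over to the box's +x only in the notch.
- bolt (a joint): How far the bolt (dark 16 mm rod) is pushed towards the box's +y, in m: 0 withdrawn (ball at the box's y = -115 mm), 0.060 fully home at a firm stop (ball at x = -30, y = -55, z = 172 mm of the box). Takes 2 to 4 N, stays where it is left. The handle enters the notch only from about 0.056 on; in the notch the bolt has 4 mm of play.
- handle (a joint): How far the handle is tipped from upright towards the box's +x about the barrel's axis, in rad: 0 upright, 1.31 (75 degrees) at the bottom of the notch, a firm stop. In the straight slot it can only rock, by 0.2 or, pushed hard, 0.3. It stays where it is left and takes 1 to 2 N at the ball. More than 30 N from the fingers would be forcing it.
- notch_end (a point): Where the ball's centre is when the bolt is home and the handle at the bottom of the notch: at x = 13.5, y = -55, z = 138.6 mm of the box.
- keeper (a point): Middle of the keeper on the lid, where the bolt passes through: a bridge 32 (x) by 16 (y) by 31 mm high over the bolt's line at the box's y = 12 to 28 mm. The lid also has a bow handle, 30 mm high, at the box's x = 50 mm, y = 45 to 135 mm.
- lid (a joint): Opening angle of the half lid in rad, 0 shut. It is hinged at the box's y = +170 mm and lies shut by its weight.
- jar: Small white sample jar with a red cap, 36 mm in diameter, 48 mm high, loose on the fixed half of the box's top. Origin: centre of its underside.
- bottle: Amber bottle, 52 mm in diameter, 115 mm high, loose on the bench at the box's -y end. Origin: centre of its underside.
- tube_rack: Blue rack with capped tubes, 70 by 120 mm, 80 mm high, loose on the bench at the box's +y end. Origin: centre of its underside.
- dish: Closed clear dish with red medium, 90 mm in diameter, 14 mm high, loose on the bench on the far side of the box. Origin: centre of its underside.

How it is judged:
By the outcome, as a careful person would: the job done as asked, in the order asked, and still so for the second after the job is handed in, with the robot touching nothing.
It also fails if it takes over 42 s, if anything falls off the work surface, if the arm or the gripper's body presses on something with over 40 N, if the wrist force passes 120 N, or if a joint passes its speed limit or range.

## Working session

There is one attempt and no reset: what is moved stays moved. The work goes in short steps, Python scripts to look and compute and a shell command to move; the robot and the scene stay as the last step left them, time stands still between calls to the robot, and variables do not carry over. Pictures are saved under pics/ and viewed, and the job is handed in when it is done.

```bash
mkdir -p pics; ls; python3 - <<'E'
from workcell import bot, eyes, job
import cv2
o=bot.get_obs();print({k:o[k] for k in('clock','eef_pos','tool_rot','ft_force','grip_width')})
for n in('side','top'):
    c=eyes.camera(n);cv2.imwrite(f'pics/{n}0.png',c['color'][:,:,::-1]);print(n,c['K'],c['R'],c['t'])
E
```

```text
pics
{'clock': 0.0, 'eef_pos': array([0.11277073, 0.48649022, 0.230405  ]), 'tool_rot': array([ 1.13666061e-01,  9.93518474e-01, -1.02546292e-03, -1.26091892e-04]), 'ft_force': array([ 0.31874956, -0.0526697 ,  0.32459968]), 'grip_width': 0.08548197382139865}
side [[350.01680407   0.         252.23204814]
 [  0.         350.01680407 192.05348426]
 [  0.           0.           1.        ]] [[ 0.99986705 -0.0161533  -0.00222447]
 [-0.01020749 -0.51368617 -0.85791743]
 [ 0.01271552  0.85782608 -0.51378277]] [-0.64783152  0.16579818  0.87205176]
top [[384.05111417   0.         258.27010717]
 [  0.         384.05111417 190.25202663]
 [  0.           0.           1.        ]] [[-0.01890435 -0.99917723 -0.03588158]
 [-0.98529171  0.02471365 -0.16908426]
 [ 0.16983191  0.03215739 -0.98494824]] [0.11499063 0.64731413 1.02445312]
```

View pics/side0.png

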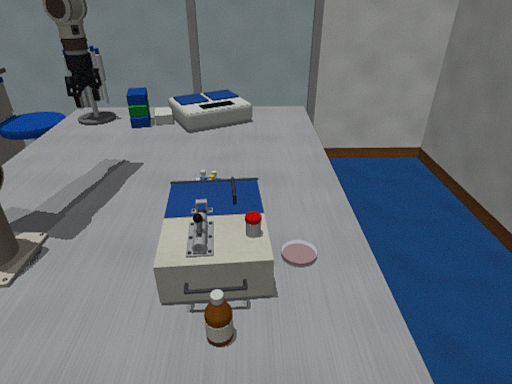

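View pics/top0.png

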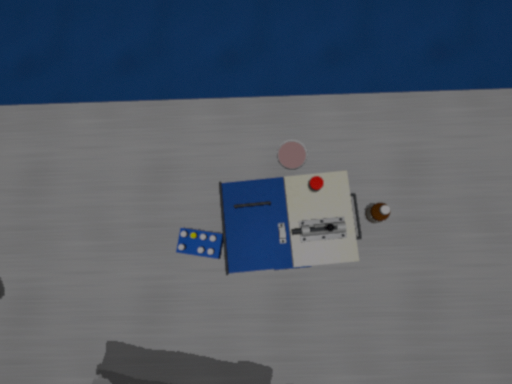

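```bash
python3 - <<'E'
import cv2
a=cv2.imread('pics/top0.png');cv2.imwrite('pics/topc.png',cv2.resize(a[130:330,180:400],None,fx=3.5,fy=3,interpolation=cv2.INTER_CUBIC)[:600,:770])
E
python3 - <<'E'
import cv2
a=cv2.imread('pics/top0.png');cv2.imwrite('pics/topc.png',cv2.resize(a[150:290,210:400],None,fx=4,fy=4,interpolation=cv2.INTER_CUBIC))
a=cv2.imread('pics/side0.png');cv2.imwrite('pics/sidec.png',cv2.resize(a[165:315,145:295],None,fx=4,fy=4,interpolation=cv2.INTER_CUBIC))
E
```

```text
(no output)
```

View pics/topc.png

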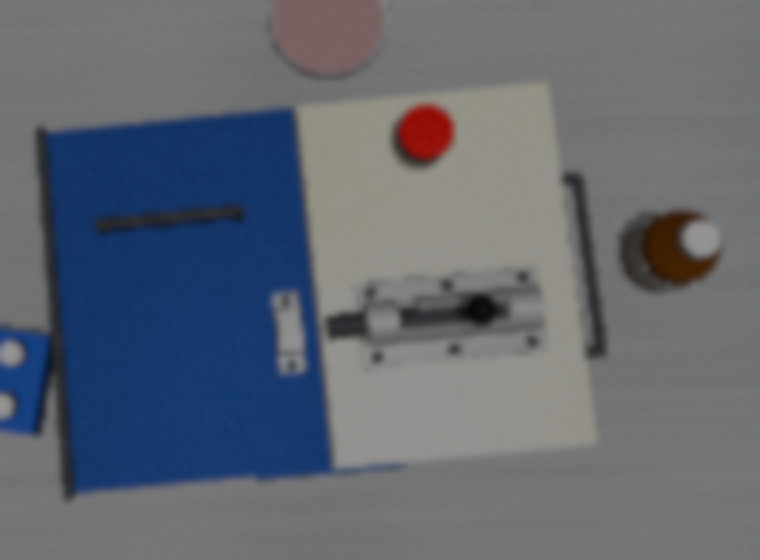

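View pics/sidec.png

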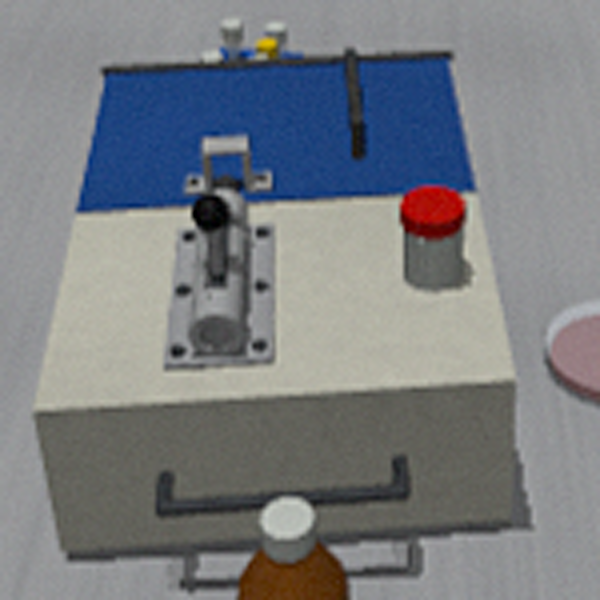

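```bash
cat > h.py <<'E'
import numpy as np
from scipy.optimize import least_squares
C={}
C['side']=(np.array([[350.0168,0,252.232],[0,350.0168,192.0535],[0,0,1]]),np.array([[ 0.99986705,-0.0161533,-0.00222447],[-0.01020749,-0.51368617,-0.85791743],[ 0.01271552,0.85782608,-0.51378277]]),np.array([-0.64783152,0.16579818,0.87205176]))
C['top']=(np.array([[384.0511,0,258.2701],[0,384.0511,190.252],[0,0,1]]),np.array([[-0.01890435,-0.99917723,-0.03588158],[-0.98529171,0.02471365,-0.16908426],[0.16983191,0.03215739,-0.98494824]]),np.array([0.11499063,0.64731413,1.02445312]))
def proj(n,X):
    K,R,t=C[n];p=K@(R@X+t);return p[:2]/p[2]
def b2w(p,X):
    c,s=np.cos(p[2]),np.sin(p[2]);return np.array([p[0]+c*X[0]-s*X[1],p[1]+s*X[0]+c*X[1],X[2]])
def tri(d):
    return least_squares(lambda X:np.concatenate([proj(n,X)-d[n] for n in d]),[.45,0,.15])
E
python3 - <<'E'
from h import *
O=[('top',(.12,-.17,.11),(347,170.5)),('top',(-.12,-.17,.11),(359.25,260.75)),('top',(.12,0,.11),(283.75,176.75)),('top',(-.12,0,.11),(293,267)),
('side',(-.12,-.17,.11),(154.5,268)),('side',(.12,-.17,.11),(273.25,260.5)),('side',(-.12,0,.11),(164.5,218)),('side',(.12,0,.11),(263.5,213.25))]
f=lambda p:np.concatenate([proj(n,b2w(p,X))-u for n,X,u in O])
r=least_squares(f,[.5,0,0]);print(r.x,r.fun.round(1))
for s in('top','side'):
    O2=[o for o in O if o[0]==s];print(s,least_squares(lambda p:np.concatenate([proj(n,b2w(p,X))-u for n,X,u in O2]),[.5,0,0]).x)
k=tri({'top':(330.5,227),'side':(197.25,217.75)});print('knob',k.x,k.fun)
p=r.x;d=k.x-b2w(p,(0,0,0));c,s=np.cos(p[2]),np.sin(p[2]);print('in box',c*d[0]+s*d[1],-s*d[0]+c*d[1],d[2])
for n,X in(('knob0',(-.03,-.115,.172)),('knob1',(-.03,-.055,.172)),('end',(.0135,-.055,.1386)),('jarless keeper',(-.03,.02,.141))):print(n,b2w(p,X),proj('top',b2w(p,X)))
E
```

```text
[0.55777322 0.02065016 0.07298326] [ 0.1 -0.6  0.2 -0.1  0.1 -0.7  0.5 -0.3 -1.8 -0.5  0.8 -0.7 -0.8 -0.3
  0.6 -0.8]
top [0.5567918  0.02130409 0.07247086]
side [0.55849924 0.01951396 0.07366019]
knob [ 0.53363912 -0.07873314  0.17222527] [ 0.02169801  0.09545388  0.08105595 -0.01216082]
in box -0.03131673391711068 -0.097358910394635 0.1722252697400121
knob0 [ 0.53623871 -0.09623126  0.172     ] [337.6176362  225.88778644]
knob1 [ 0.5318636  -0.03639098  0.172     ] [313.23212365 228.19812349]
end [ 0.5752478  -0.03321903  0.1386    ] [309.88996852 212.20177962]
jarless keeper [0.52639471 0.03840936 0.141     ] [282.50514858 231.86310074]
```

```bash
cat >> h.py <<'E'
from scipy.spatial.transform import Rotation as Ro
P=[0.55777322,0.02065016,0.07298326]
def w2b(X):
    d=np.array(X)-[P[0],P[1],0];c,s=np.cos(P[2]),np.sin(P[2]);return np.array([c*d[0]+s*d[1],-s*d[0]+c*d[1],d[2]])
def go(boxpt):
    from workcell import bot
    o=bot.get_obs();R=Ro.from_quat(o['tool_rot'])
    y=b2w(P,(0,1,0))-b2w(P,(0,0,0));z=np.array([0,0,-1.]);x=np.cross(y,z)
    T=Ro.from_matrix(np.stack([x,y,z],1))
    print('t',o['clock'],'box now',w2b(o['eef_pos']).round(4),'F',o['ft_force'].round(1),'w',o['grip_width'])
    print('dr',(R.inv()*T).as_rotvec().round(4),'travel',R.inv().apply(b2w(P,boxpt)-o['eef_pos']).round(4))
E
python3 -c "
from h import *
go((-.03,-.145,.225))"
```

```text
t 0.1 box now [-0.4098  0.4971  0.2305] F [-0.5  0.5 -0.1] w 0.08535021038309769
dr [-1.900e-03 -3.000e-04 -3.008e-01] travel [-0.553  -0.5007  0.0065]
```

```bash
python3 -m crank '{"dr":[[0,0,-0.1],[0,0,-0.2],[0,0,-0.3],[0,0,-0.3],[0,0,-0.3],[0,0,-0.3],[0,0,-0.3],[0,0,-0.3],[0,0,-0.3],[0,0,-0.3]],"travel":[[-0.04,-0.036,0],[-0.08,-0.072,0],[-0.12,-0.109,0],[-0.16,-0.145,0],[-0.2,-0.181,0],[-0.24,-0.217,0],[-0.28,-0.254,0],[-0.32,-0.29,0],[-0.36,-0.326,0],[-0.4,-0.362,0]],"hand":[0,0,0,0,0,0,0,0,0,0]}'
python3 -c "
from h import *
go((-.03,-.145,.225))"
```

```text
clock: 1.35
eef_pos: [0.4214, 0.0424, 0.2311]
tool_rot: [-0.036, 0.999, 0.0, -0.0]
ft_force: [1.1, 0.8, -0.4]
grip_width: -0.0
t 1.35 box now [-0.1344  0.0317  0.2311] F [ 1.1  0.8 -0.4] w -1.3394293285300452e-06
dr [ 0.0002 -0.0002 -0.0011] travel [-0.1046 -0.1766  0.006 ]
```

```bash
python3 -m crank '{"dr":[[0,0,0],[0,0,0],[0,0,0],[0,0,0],[0,0,0],[0,0,0]],"travel":[[-0.026,-0.044,0],[-0.052,-0.088,0],[-0.078,-0.132,0],[-0.105,-0.177,0.005],[-0.105,-0.177,0.005],[-0.105,-0.177,0.005]],"hand":[0,0,0,0,0,0]}'
python3 - <<'E'
from h import *
from workcell import eyes
import cv2
go((-.03,-.145,.158))
for n in('side','top','wrist'):
    c=eyes.camera(n);cv2.imwrite(f'pics/{n}1.png',c['color'][:,:,::-1])
a=cv2.imread('pics/side1.png')[150:330,130:310];b=cv2.imread('pics/top1.png')[140:300,260:400]
cv2.imwrite('pics/c1.png',cv2.hconcat([cv2.resize(a,(400,400),interpolation=2),cv2.resize(b,(350,400),interpolation=2)]))
E
```

```text
clock: 2.1
eef_pos: [0.5376, -0.1247, 0.2255]
tool_rot: [-0.036, 0.999, 0.0, -0.001]
ft_force: [-0.0, 1.0, -0.3]
grip_width: -0.0001
t 2.1 box now [-0.0307 -0.1434  0.2255] F [-0.   1.  -0.3] w -0.00014744104522022654
dr [ 0.001  -0.0021 -0.0013] travel [-0.0009 -0.0016  0.0675]
```

View pics/c1.png

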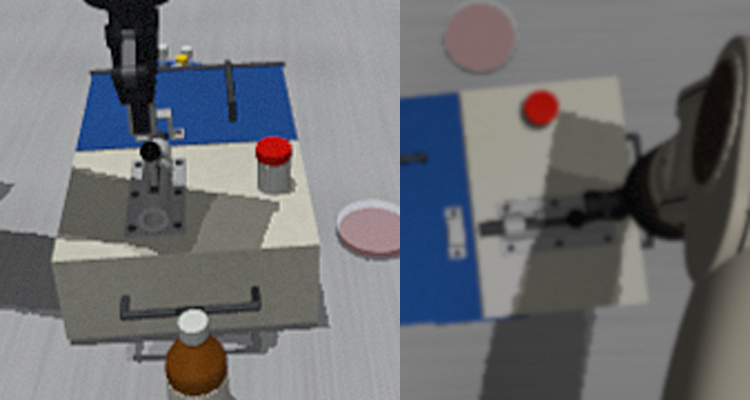

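View pics/wrist1.png

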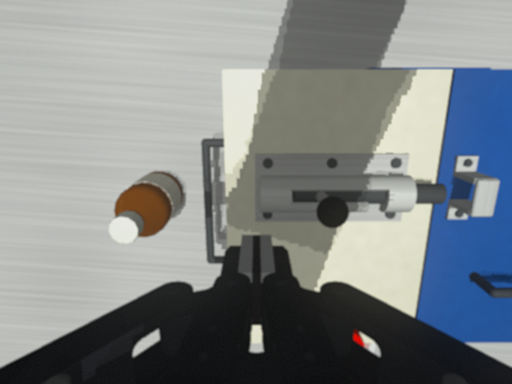

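```bash
python3 -m crank '{"dr":[[0,0,0],[0,0,0],[0,0,0]],"travel":[[0,-0.002,0.035],[0,-0.002,0.067],[0,-0.002,0.067]],"hand":[0,0,0]}'
python3 - <<'E'
from h import *
from workcell import eyes,bot
import cv2
go((-.03,-.055,.158))
o=bot.get_obs()
print('tip px',proj('side',o['eef_pos']),proj('top',o['eef_pos']))
for n in('side','top','wrist'):
    c=eyes.camera(n);cv2.imwrite(f'pics/{n}2.png',c['color'][:,:,::-1])
R=Ro.from_quat(o['tool_rot']);T=c['T_tool_cam']
for X in [(-.03,-.097,.172),(-.03,-.142,.141),(-.03,-.03,.141)]:
    q=np.linalg.inv(T)@np.append(R.inv().apply(b2w(P,X)-o['eef_pos']),1);u=c['K']@q[:3];print(X,u[:2]/u[2])
cv2.imwrite('pics/c2.png',cv2.resize(cv2.imread('pics/side2.png')[180:300,145:265],(600,600),interpolation=2))
E
```

```text
clock: 2.62
eef_pos: [0.5361, -0.1254, 0.1574]
tool_rot: [-0.037, 0.999, 0.001, -0.003]
ft_force: [-1.1, -0.3, 0.5]
grip_width: -0.0001
t 2.625 box now [-0.0322 -0.1441  0.1574] F [-1.1 -0.3  0.5] w -0.00010338917534994982
dr [ 0.0017 -0.0052  0.0007] travel [-0.0023  0.0891 -0.0004]
tip px [196.41423191 237.51214904] [348.40791583 226.13528975]
(-0.03, -0.097, 0.172) [366.45805045 271.11639739]
(-0.03, -0.142, 0.141) [261.63654489 241.67098029]
(-0.03, -0.03, 0.141) [474.84658707 241.44717855]
```

View pics/c2.png

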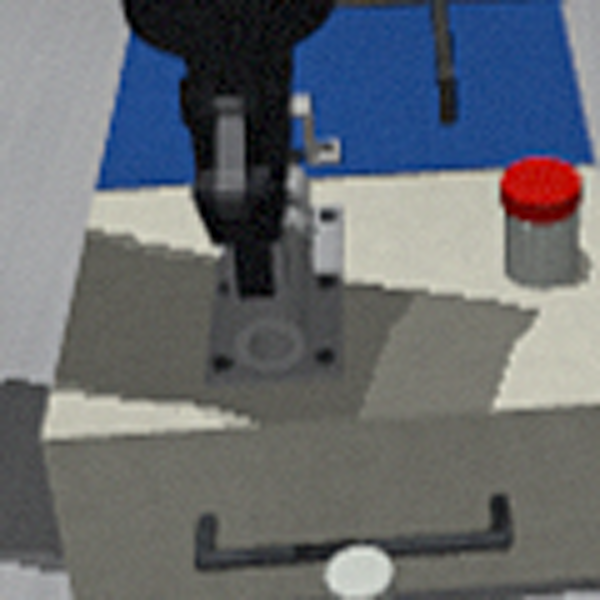

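View pics/wrist2.png

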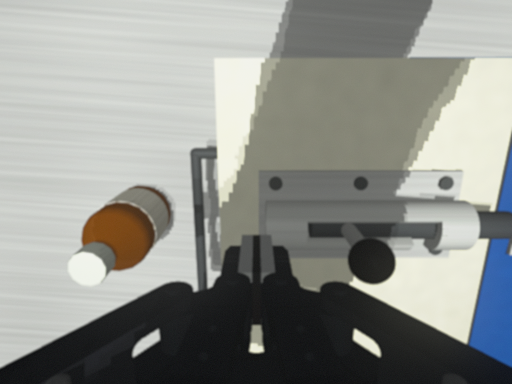

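```bash

python3 - <<'E'
from h import *
from workcell import eyes,bot
import cv2
o=bot.get_obs();c=eyes.camera('wrist')
R=Ro.from_quat(o['tool_rot']);T=c['T_tool_cam'];print(T.round(3),c['K'][0,0])
def w(X):
    q=np.linalg.inv(T)@np.append(R.inv().apply(X-o['eef_pos']),1);u=c['K']@q[:3];return u[:2]/u[2]
for X in [(-.03,-.142,.127),(-.03,-.03,.127),(-.12,-.17,.11),(-.031,-.097,.172)]: print(X,w(b2w(P,X)))
print('tip',w(o['eef_pos']))
k=least_squares(lambda X:np.concatenate([proj('top',X)-(330.5,227),proj('side',X)-(197.25,217.75),(w(X)-(371,261))/4]),[.53,-.08,.17]);print(w2b(k.x),k.fun)
E
```

```text
[[-0.001 -0.96  -0.278  0.071]
 [ 1.    -0.001  0.001 -0.001]
 [-0.001 -0.278  0.96  -0.144]
 [ 0.     0.     0.     1.   ]] 332.06595185408014
(-0.03, -0.142, 0.127) [263.69256625 223.40115333]
(-0.03, -0.03, 0.127) [459.18593592 223.28194833]
(-0.12, -0.17, 0.11) [212.67204581  57.92498234]
(-0.031, -0.097, 0.172) [367.80772261 258.79748267]
tip [257.99451089 251.66018453]
[-0.03100574 -0.09662015  0.17286044] [-0.2560727  -0.02177738  0.22340388 -0.47768083 -0.42343775 -0.32302715]
```

```bash
python3 -m crank '{"dr":[[0,0,0],[0,0,0],[0,0,0],[0,0,0],[0,0,0],[0,0,0],[0,0,0],[0,0,0]],"travel":[[-0.002,0.01,0],[-0.002,0.02,0],[-0.002,0.028,0],[-0.002,0.034,0],[-0.002,0.04,0],[-0.002,0.046,0],[-0.002,0.052,0],[-0.002,0.052,0]],"hand":[0,0,0,0,0,0,0,0]}'
python3 - <<'E'
from h import *
from workcell import eyes,bot
import cv2
go((-.03,-.055,.158))
c=eyes.camera('wrist');cv2.imwrite('pics/wrist3.png',c['color'][:,:,::-1])
E
```

```text
clock: 3.82
eef_pos: [0.5366, -0.074, 0.1592]
tool_rot: [-0.037, 0.999, 0.001, -0.0]
ft_force: [-0.2, -0.4, 0.0]
grip_width: -0.0001
t 3.825 box now [-0.028  -0.0929  0.1592] F [-0.2 -0.4  0. ] w -0.00013459299189573645
dr [ 0.001  -0.0001  0.    ] travel [0.002  0.0379 0.0012]
```

View pics/wrist3.png

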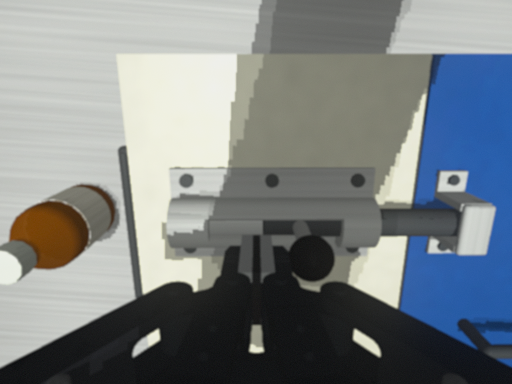

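```bash
python3 -m crank '{"dr":[[0,0,0],[0,0,0],[0,0,0],[0,0,0]],"travel":[[0.002,0.004,0],[0.002,0.008,0],[0.002,0.011,0],[0.002,0.0135,0]],"hand":[0,0,0,0]}'
python3 -c "
from h import *
go((-.03,-.055,.158))"
python3 -m crank '{"dr":[[0,0,0],[0,0,0]],"travel":[[0,0.002,0],[0,0.003,0]],"hand":[0,0]}'
python3 - <<'E'
from h import *
from workcell import eyes,bot
import cv2
go((-.03,-.055,.158))
c=eyes.camera('wrist');cv2.imwrite('pics/wrist4.png',c['color'][:,:,::-1])
E
```

```text
clock: 4.38
eef_pos: [0.5335, -0.0613, 0.1591]
tool_rot: [-0.036, 0.999, -0.0, -0.0]
ft_force: [0.4, -2.1, -1.5]
grip_width: 0.0001
t 4.375 box now [-0.0301 -0.08    0.1591] F [ 0.4 -2.1 -1.5] w 0.00013256433761430503
dr [-0.     -0.0005 -0.0007] travel [-0.0001  0.025   0.0011]
clock: 4.62
eef_pos: [0.5333, -0.0584, 0.1592]
tool_rot: [-0.036, 0.999, 0.0, -0.0]
ft_force: [0.9, -2.2, -1.7]
grip_width: -0.0001
t 4.625 box now [-0.0302 -0.0771  0.1592] F [ 0.9 -2.2 -1.7] w -0.0001061912964727959
dr [ 0.     -0.0005 -0.0006] travel [-0.0001  0.0221  0.0012]
```

View pics/wrist4.png

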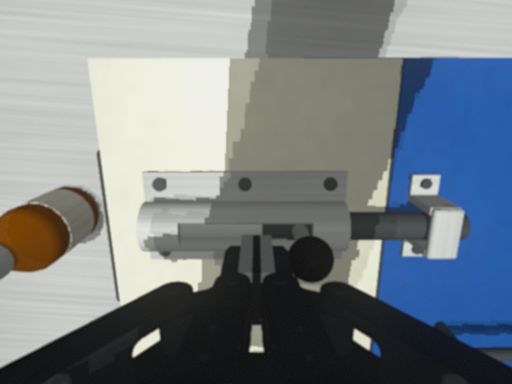

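```bash
python3 -m crank '{"dr":[[0,0,0],[0,0,0]],"travel":[[0,0.001,0],[0,0.002,0]],"hand":[0,0]}'
python3 -m crank '{"dr":[[0,0,0],[0,0,0]],"travel":[[0,0.001,0],[0,0.001,0]],"hand":[0,0]}'
python3 -c "
from h import *
go((-.03,-.055,.158))"
```

```text
clock: 4.92
eef_pos: [0.5332, -0.0571, 0.1592]
tool_rot: [-0.036, 0.999, -0.001, -0.0]
ft_force: [0.3, -5.3, -1.4]
grip_width: 0.0004
clock: 5.18
eef_pos: [0.5332, -0.057, 0.1593]
tool_rot: [-0.036, 0.999, -0.002, -0.0]
ft_force: [0.2, -6.6, -2.2]
grip_width: -0.0001
t 5.175 box now [-0.0301 -0.0757  0.1593] F [ 0.2 -6.6 -2.2] w -0.00012521847552679746
dr [-0.0031 -0.0004 -0.0018] travel [-0.0001  0.0207  0.0012]
```

```bash
python3 -m crank '{"dr":[[0,0,0],[0,0,0],[0,0,0],[0,0,0],[0,0,0],[0,0,0],[0,0,0]],"travel":[[0,-0.008,0],[0.002,-0.016,0],[0.02,-0.016,0],[0.036,-0.014,0],[0.036,0.005,0],[0.036,0.019,0],[0.036,0.019,0]],"hand":[0,0,0,0,0,0,0]}'
python3 - <<'E'
from h import *
from workcell import eyes,bot
import cv2
go((-.03,-.057,.158))
for n in('side','wrist'):
    c=eyes.camera(n);cv2.imwrite(f'pics/{n}5.png',c['color'][:,:,::-1])
a=cv2.resize(cv2.imread('pics/side5.png')[170:290,145:265],(384,384),interpolation=2)
cv2.imwrite('pics/c5.png',cv2.hconcat([a,cv2.imread('pics/wrist5.png')[:,100:]]))
E
```

```text
clock: 6.05
eef_pos: [0.4965, -0.0377, 0.1594]
tool_rot: [-0.037, 0.999, 0.0, 0.0]
ft_force: [0.2, -0.7, 0.0]
grip_width: -0.0003
t 6.05 box now [-0.0654 -0.0538  0.1594] F [ 0.2 -0.7  0. ] w -0.0002731744869152878
dr [0.0002 0.0005 0.0018] travel [-0.0354 -0.0033  0.0014]
```

View pics/c5.png

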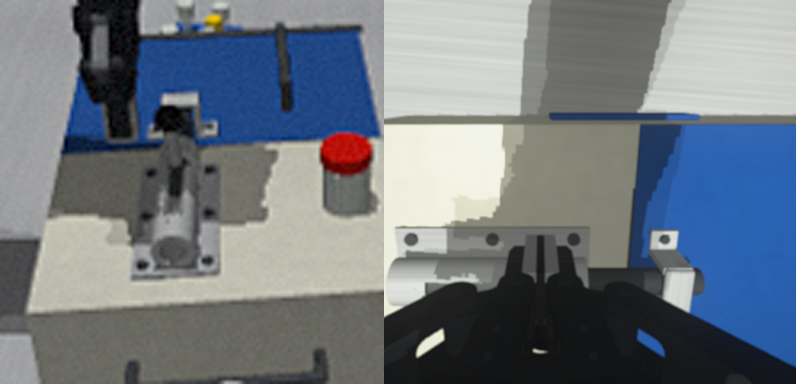

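```bash
python3 -m crank '{"dr":[[0,0,0],[0,0,0],[0,0,0],[0,0,0],[0,0,0],[0,0,0],[0,0,0]],"travel":[[-0.006,-0.001,0],[-0.011,-0.001,0],[-0.015,-0.001,0],[-0.019,-0.001,0],[-0.023,-0.001,0],[-0.026,-0.001,0],[-0.026,-0.001,0]],"hand":[0,0,0,0,0,0,0]}'
python3 - <<'E'
from h import *
from workcell import eyes,bot
import cv2
go((-.02,-.056,.158))
for n in('side','wrist'):
    c=eyes.camera(n);cv2.imwrite(f'pics/{n}6.png',c['color'][:,:,::-1])
a=cv2.resize(cv2.imread('pics/side6.png')[170:290,145:265],(384,384),interpolation=2)
cv2.imwrite('pics/c6.png',cv2.hconcat([a,cv2.imread('pics/wrist6.png')[:,100:]]))
E
```

```text
clock: 7.02
eef_pos: [0.5224, -0.0383, 0.1593]
tool_rot: [-0.036, 0.999, 0.0, 0.0]
ft_force: [-0.5, -1.1, -0.1]
grip_width: 0.0001
t 7.025 box now [-0.0395 -0.0562  0.1593] F [-0.5 -1.1 -0.1] w 0.00013637759044111248
dr [ 0.      0.0005 -0.0008] travel [-0.0195  0.0002  0.0013]
```

View pics/c6.png

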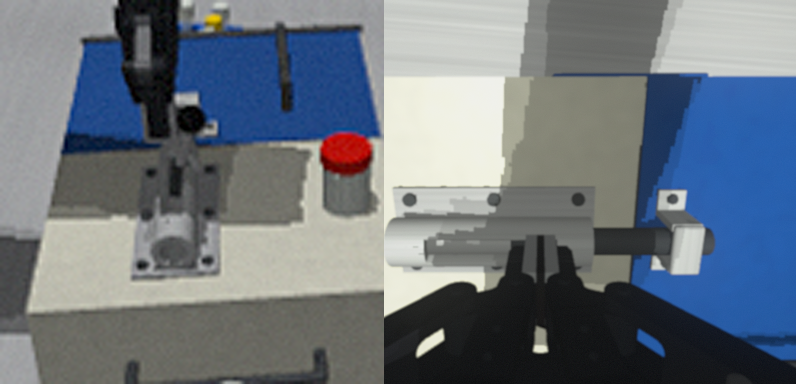

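```bash
python3 -m crank '{"dr":[[0,0,0],[0,0,0],[0,0,0],[0,0,0],[0,0,0]],"travel":[[-0.004,0,0],[-0.008,0,0],[-0.012,0,0],[-0.016,0,0],[-0.02,0,0]],"hand":[0,0,0,0,0]}'
python3 - <<'E'
from h import *
from workcell import eyes,bot
import cv2
go((-.01,-.056,.158))
for n in('side','wrist'):
    c=eyes.camera(n);cv2.imwrite(f'pics/{n}7.png',c['color'][:,:,::-1])
a=cv2.resize(cv2.imread('pics/side7.png')[170:290,145:265],(384,384),interpolation=2)
cv2.imwrite('pics/c7.png',cv2.hconcat([a,cv2.imread('pics/wrist7.png')[:,100:]]))
E
```

```text
clock: 7.75
eef_pos: [0.5422, -0.0369, 0.1592]
tool_rot: [-0.036, 0.999, -0.0, -0.0]
ft_force: [-1.8, 0.0, -0.9]
grip_width: 0.0001
t 7.75 box now [-0.0198 -0.0562  0.1592] F [-1.8  0.  -0.9] w 8.34891753658033e-05
dr [ 0.     -0.0003 -0.0007] travel [-0.0098  0.0002  0.0012]
```

View pics/c7.png

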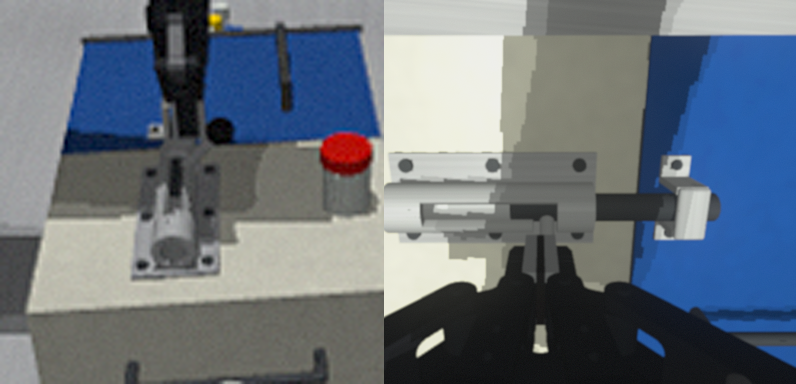

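```bash
python3 -m crank '{"dr":[[0,0,0],[0,0,0],[0,0,0],[0,0,0],[0,0,0],[0,0,0],[0,0,0],[0,0,0]],"travel":[[0.003,0,0],[0.003,0,-0.015],[0.003,0,-0.028],[-0.013,0,-0.028],[-0.028,0,-0.028],[-0.029,0,-0.02],[-0.029,0,-0.013],[-0.029,0,-0.01]],"hand":[0,0,0,0,0,0,0,0]}'
python3 - <<'E'
from h import *
from workcell import eyes,bot
import cv2
go((.01,-.056,.1486))
for n in('side','wrist'):
    c=eyes.camera(n);cv2.imwrite(f'pics/{n}8.png',c['color'][:,:,::-1])
a=cv2.resize(cv2.imread('pics/side8.png')[170:290,145:265],(384,384),interpolation=2)
cv2.imwrite('pics/c8.png',cv2.hconcat([a,cv2.imread('pics/wrist8.png')[:,100:]]))
E
```

```text
clock: 8.85
eef_pos: [0.5698, -0.0348, 0.1685]
tool_rot: [-0.036, 0.999, 0.0, -0.001]
ft_force: [-1.8, -0.1, 1.3]
grip_width: 0.0002
t 8.85 box now [ 0.008  -0.0562  0.1685] F [-1.8 -0.1  1.3] w 0.0002301467969424139
dr [ 0.0002 -0.0018 -0.0009] travel [-0.002   0.0002  0.0199]
```

View pics/c8.png

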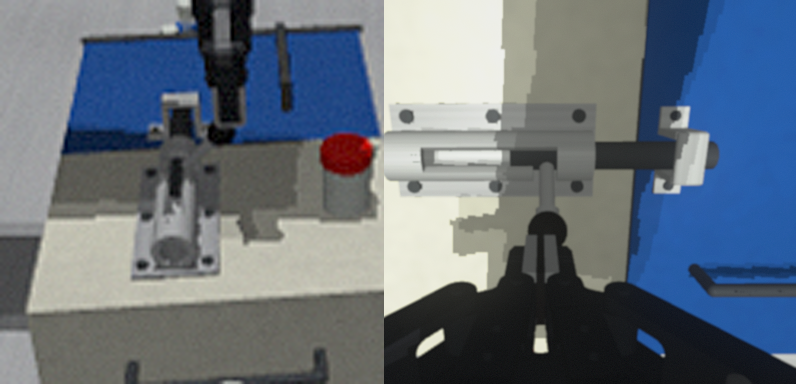

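```bash
python3 -m crank '{"dr":[[0,0,0],[0,0,0],[0,0,0],[0,0,0],[0,0,0],[0,0,0],[0,0,0],[0,0,0]],"travel":[[0.002,0,-0.004],[0.006,0,-0.004],[0.006,0,0],[0.005,0,0.004],[0.003,0,0.008],[0.001,0,0.012],[0,0,0.015],[0,0,0.017]],"hand":[0,0,0,0,0,0,0,0]}'
python3 - <<'E'
from h import *
from workcell import eyes,bot
import cv2
go((.01,-.056,.1486))
for n in('side','wrist'):
    c=eyes.camera(n);cv2.imwrite(f'pics/{n}9.png',c['color'][:,:,::-1])
a=cv2.resize(cv2.imread('pics/side9.png')[170:290,145:265],(384,384),interpolation=2)
cv2.imwrite('pics/c9.png',cv2.hconcat([a,cv2.imread('pics/wrist9.png')[:,100:]]))
E
```

```text
clock: 9.95
eef_pos: [0.5701, -0.0348, 0.1513]
tool_rot: [-0.036, 0.999, 0.0, -0.001]
ft_force: [0.9, -0.0, 1.0]
grip_width: -0.0001
t 9.95 box now [ 0.0083 -0.0562  0.1513] F [ 0.9 -0.   1. ] w -8.087373077567006e-05
dr [ 0.0002 -0.0023 -0.0008] travel [-0.0017  0.0002  0.0027]
```

View pics/c9.png

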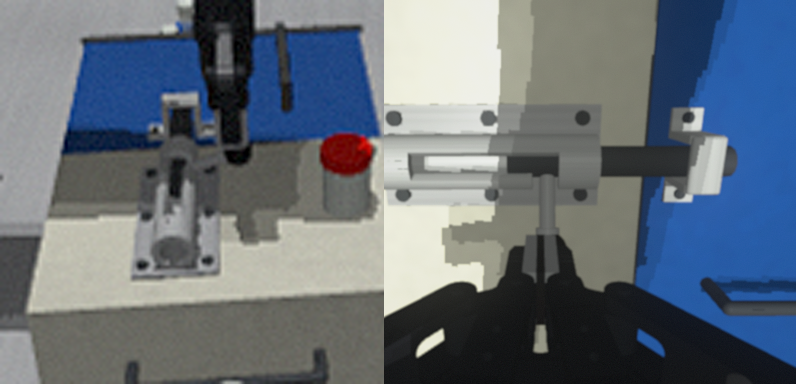

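```bash
python3 -m crank '{"dr":[[0,0,0],[0,0,0]],"travel":[[-0.001,0,0.0015],[-0.001,0,0.003]],"hand":[0,0]}'
python3 -m crank '{"dr":[[0,0,0],[0,0,0]],"travel":[[0,0,0.001],[0,0,0.0015]],"hand":[0,0]}'
python3 -c "
from h import *
go((.01,-.056,.1486))"
```

```text
clock: 10.3
eef_pos: [0.5717, -0.0347, 0.1491]
tool_rot: [-0.036, 0.999, 0.0, -0.0]
ft_force: [-0.4, 1.6, 0.7]
grip_width: -0.0002
clock: 10.55
eef_pos: [0.5721, -0.0347, 0.1483]
tool_rot: [-0.036, 0.999, 0.0, 0.0]
ft_force: [-0.5, 0.7, 3.7]
grip_width: -0.0002
t 10.55 box now [ 0.0103 -0.0562  0.1483] F [-0.5  0.7  3.7] w -0.00015427761830744444
dr [ 0.      0.0008 -0.0008] travel [ 0.0003  0.0002 -0.0003]
```

Force is rising right at the expected stop height; press a little more to confirm.

```bash
python3 -m crank '{"dr":[[0,0,0],[0,0,0]],"travel":[[0,0,0.001],[0,0,0.001]],"hand":[0,0]}'
python3 -m crank '{"dr":[[0,0,0],[0,0,0]],"travel":[[0,0,0.001],[0,0,0.001]],"hand":[0,0]}'
```

```text
clock: 10.8
eef_pos: [0.5722, -0.0347, 0.148]
tool_rot: [-0.036, 0.999, -0.0, 0.001]
ft_force: [-1.5, -0.1, 6.6]
grip_width: -0.0
clock: 11.05
eef_pos: [0.5723, -0.0346, 0.1478]
tool_rot: [-0.036, 0.999, -0.0, 0.001]
ft_force: [-2.7, 0.5, 9.6]
grip_width: -0.0002
```

```bash
python3 -m crank '{"dr":[[0,0,0],[0,0,0],[0,0,0],[0,0,0],[0,0,0],[0,0,0],[0,0,0],[0,0,0]],"travel":[[0,0,-0.01],[0,0,-0.03],[0,0,-0.06],[0,0,-0.09],[0.04,0,-0.1],[0.08,0,-0.1],[0.1,0,-0.1],[0.1,0,-0.1]],"hand":[0,0,0,0,0,0,0,0]}'
python3 - <<'E'
from h import *
from workcell import eyes,bot
import cv2
go((.01,-.056,.1486))
for n in('side','top','wrist'):
    o=bot.get_obs();c=eyes.camera(n);cv2.imwrite(f'pics/{n}10.png',c['color'][:,:,::-1])
a=cv2.resize(cv2.imread('pics/side10.png')[170:290,145:265],(384,384),interpolation=2)
cv2.imwrite('pics/c10.png',cv2.hconcat([a,cv2.imread('pics/wrist10.png')[:,100:]]))
E0=b2w(P,(.0135,-.055,.1386));R=Ro.from_quat(o['tool_rot']);T=c['T_tool_cam']
q=np.linalg.inv(T)@np.append(R.inv().apply(E0-o['eef_pos']),1);u=c['K']@q[:3];u=u[:2]/u[2]
s=proj('side',E0);print('expected in crop: side',(s-[145,170])*3.2,'wrist',u+[284,0],proj('top',E0))
E
```

```text
clock: 12.05
eef_pos: [0.4711, -0.042, 0.2462]
tool_rot: [-0.036, 0.999, -0.0, 0.0]
ft_force: [1.0, 0.3, 0.6]
grip_width: 0.0001
t 12.05 box now [-0.091  -0.0562  0.2462] F [1.  0.3 0.6] w 0.00010703085724610763
dr [-0.0001  0.     -0.0012] travel [-0.101   0.0003  0.0976]
expected in crop: side [239.08723496 154.01302084] wrist [542.55905809 303.7573149 ] [309.88996719 212.20177888]
```

View pics/c10.png

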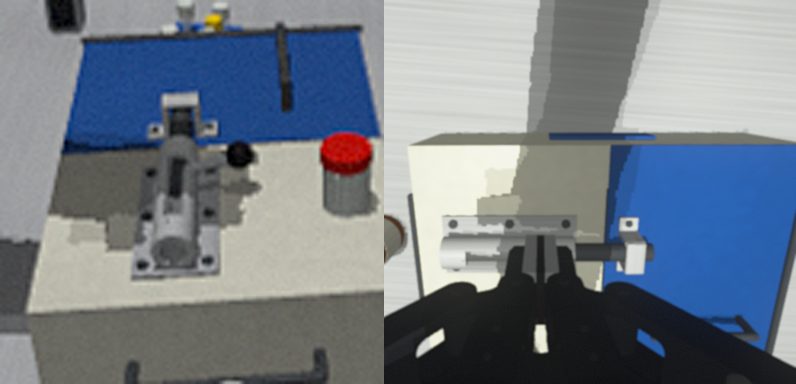

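View pics/side10.png

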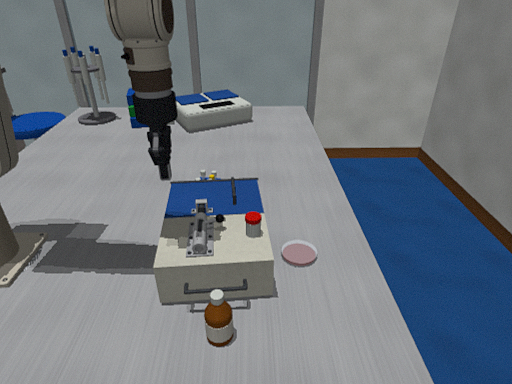

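The ball is at (239,155) in the crop, against (239,154) expected for the notch end. The bolt is through the keeper, and the jar, bottle and dish are at their first pixel positions.

```bash
python3 -c "
from workcell import job
print(job.job_done())"
```

```text
the job is handed in; nothing more can be done
None
```

The bolt is home through the keeper and the handle is at the bottom of the notch. I handed the job in at about 12 s of the 42 s allowed.

- **Bolt:** I pushed the ball along the slot with the closed fingertips. It slid at about 2 N, and at the stop the force rose to 6.6 N with no further travel.
- **Handle:** I pushed it over from the robot's side, then pressed it down from above. It met a firm stop at the expected height; the downward force reached 9.6 N, well under the 30 N limit.
- **Last picture:** The ball was within one pixel of the notch-end position in an enlarged crop of the side view, and the bolt was through the keeper. The lid looked shut. The jar, bottle and dish were at their first pixel positions. The rack is mostly hidden behind the lid there; the part that shows looked unchanged.
- **Clearance:** The gripper finished about 100 mm above the handle and 100 mm back towards the robot, with force readings of about 1 N or less.

No check failed. In the last wrist picture the fingers hid the ball, so its final position rests on the side camera and the contact forces.

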